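# Clip the bore-gauge rods onto the storage rail in length order

## Robot

A 6-joint arm with a two-finger parallel gripper is mounted at the origin on a cart in front of the work surface, level with it; the furniture and walls round the work are solid. World frame = base frame: x ahead of the robot, y to its left, z up, the work surface at z = 0. Lengths are in mm, angles in rad, forces in N, time in s.
With the tool pointing down it reaches from about 250 to 725 mm from the base axis. Payload 9.7 kg.
Tool frame: the origin (TCP) lies on the centre line of the jaws, within the pads' length; the fingertips stand 14 mm ahead of it and the grasp point (between the pads) lies 5 mm behind it; z points along the fingers, y is the line along which they close (so a half turn about z gives the same grasp; the last joint's range is limited). The gripper opens to 85 mm and grips with 20 to 120 N. Pads are 22 mm wide; open, the fingers measure 114 mm over their backs; the gripper's body (76 mm by 85 mm) begins 54 mm behind the grasp point. The pads swing forward as they close: fully open they stand 13 mm farther back than shut.
Start: joints at [-1.142, 0.087, 0.176, 1.66, 0, 1.571], TCP at [228.676, -500.204, 245.284] pointing down, gripper open.
Joint ranges: [-3.13, 3.13], [-0.85, 1.81], [-1.15, 1.24], [-2.2, 2.28], [-1.44, 1.52], [-3.14, 3.14]. Speed limits (rad/s): [2.22, 2.22, 2.57, 3.14, 3.14, 3.14].

## Interface

Orientations are given as a rotation vector (axis times angle).
In Python, from workcell import manip gives the robot as it stands.
- The arm moves only by the tool drive_tool, never from a script. Its argument "commands" is a list of rows, each an object of numbers: "dx", "dy", "dz": the shift along the tool's x, y, z in cm; "wx", "wy", "wz": the turn, a rotation vector about the tool's x, y, z in degrees; "grip": the closure, from 0 (fully open) to 1 (shut). A call has 1 to 20 rows; each row shifts and turns the commanded pose from where the row before left it, along the tool's axes as they then stand; what a row does not reach is not made up. A row lasts 1/12 s, in which the tool goes at most 41.7 mm and 7.16 degrees, less where a joint would pass 70% of its speed; a pose out of reach is approached as far as the arm can. A call is refused whole if a number of a shift passes 4.17 or a number of a turn 7.16, either way. A call with a gripper value outside its range is refused whole. The fingers move at their own pace and stop on an object; "newtons" is the grip in N (left out, the last holds). Time passes only in rows, so rows that do not move let the fingers close. It gives the time, the measured TCP pose, the force, the opening and the grip force at its end, in the units of the state.
- manip.observe(): the state, without advancing time (a new reading comes with each control period).
- manip.read_camera(name): name is "scene" or "top"; returns (picture, depth): 420x560x3 uint8, red, green, blue; 420x560 float32, mm along the optical axis (not along the pixel's ray), 0 where there is no reading.
- manip.camera_model(name): a dict with "K" (3x3 intrinsics, pixels), "eye" and "attitude" of the camera in the world. Camera axes: x right, y up, looking along -z (the intrinsics and any distortion apply to the point x, -y, -z); pixel columns grow to the right and rows downward; lengths in mm; the calibration is good to about 2 mm. A picture is of the moment at which its call begins. camera_model takes no time and is no camera call.
- manip.close_job(): hands the job in; it is judged then, once.
The state is a dict: "clock": time; "qpos": joint angles; "joint_velocities": joint speeds; "joint_efforts": joint torques, N m; "eef_pos": TCP position; "ee_rot": TCP orientation; "wrist_force": force on the tool from outside, world axes, zero at the start; "wrist_torque": the same for the moment, N m; "gripper_width": opening from 0.0 (shut) to 1.0 (fully open); "finger_force": force on a finger pad.
Only numpy, scipy, OpenCV 4.12 (cv2) and the standard library are available. Lean on these libraries where they do the work, as an engineer would, in place of code of your own. Each camera call takes 0.05 s, during which the arm holds its last target. There are 200 camera calls.

## Task

Put the two loose steel extension rods back on the clip rail so that the three rods stand in order of length: the short one is already in a clip at one end, so the medium rod goes in the middle and the long rod at the other end. Press each rod straight down, centred, until it snaps home in its pair of spring clips, then let go.

Things in the scene. Friction and masses are not known exactly. Their poses are not given: they have to be found in the camera images.
- medium_rod_center (a point): Medium loose rod: plain grey steel cylinder, 20 mm diameter, 144 mm long, about 0.33 kg, lying flat on the bench. Origin at its centre, 10 mm above the bench; its y axis runs along the rod. Grasp it across its middle, fingers on its two sides.
- long_rod_center (a point): Long loose rod: plain grey steel cylinder, 20 mm diameter, 268 mm long, about 0.61 kg, lying flat on the bench. Origin at its centre, 10 mm above the bench; its y axis runs along the rod. Grasp it across its middle, fingers on its two sides.
- clip_middle (a point): Middle place of the rail, a fixed aluminium plate 208x104x8 mm with 3 places 72 mm apart. A place is two U-shaped spring clips, 10 mm wide, 38 mm either side of its centre along the rod: 66 mm between them are free for fingers. Origin: centre of a seated rod, 42 mm above the bench, 34 mm above the plate; y axis along the seated rod (either way round), x along the rail, z up.
- clip_end (a point): Empty end place of that rail, same clips, origin and axes; the other end (which one varies) holds the short rod (20 mm diameter, 52 long, fixed). The sprung leaves are 15 mm apart at their lips, 8 mm above the seated axis, and flare to 37 mm at their tips, 60 mm above the bench; a rod meets the lips about 16 mm above its seat; pressing it through takes 8 to 12 N, then it snaps down onto a rigid saddle.

How it is judged (in metres and radians):
At the end, for the whole second after the job is handed in: The medium rod is seated in the middle clips and the long rod in the empty end clips: each rod's centre within 5 mm of the seated height and 20 mm horizontally of the place's centre, each rod within 0.17 rad of the direction of its clips (horizontal distance between medium_rod_center and clip_middle below 0.02 m and z of medium_rod_center in the frame of clip_middle between -0.005 and 0.005 m and angle between the y axis of medium_rod_center and the y axis of clip_middle, either way round below 0.17 rad and horizontal distance between long_rod_center and clip_end below 0.02 m and z of long_rod_center in the frame of clip_end between -0.005 and 0.005 m and angle between the y axis of long_rod_center and the y axis of clip_end, either way round below 0.17 rad); the robot touches nothing.
It also fails if it takes over 64 s, if anything falls off the work surface, if the arm or the gripper's body presses on something with over 40 N, if the wrist force passes 120 N, or if a joint passes its speed limit or range.

## Working session

There is one attempt and no reset: what is moved stays moved. The work goes in short steps, Python scripts to look and compute and a tool call to move; the robot and the scene stay as the last step left them, time stands still between calls to the robot, and variables do not carry over. Pictures are saved under pics/ and viewed, at most 10 in all, crops included, and the job is handed in when it is done.

Besides the shell and the picture viewer there is one more tool, called after "Request:" as name([rows], argument=value, ...), one row to a line, values as JSON. drive_tool: Moves the arm, as the interface text tells. Its arguments: {"type":"object","properties":{"commands":{"type":"array","items":{"type":"object","properties":{"dx":{"type":"number"},"dy":{"type":"number"},"dz":{"type":"number"},"wx":{"type":"number"},"wy":{"type":"number"},"wz":{"type":"number"},"grip":{"type":"number"}}}},"newtons":{"type":"number"}},"required":["commands"]}

```bash
mkdir -p pics
cat > h.py <<'E'
from workcell import manip
import numpy as np, cv2
from scipy.spatial.transform import Rotation as R
def cam(n):
    m=manip.camera_model(n); a=np.array(m['attitude'],float)
    A=a if a.shape==(3,3) else (R.from_rotvec(a).as_matrix() if a.size==3 else R.from_quat(a).as_matrix())
    return m,np.array(m['K']),np.array(m['eye'],float),A
def cloud(n,d):
    m,K,e,A=cam(n)
    v,u=np.mgrid[:d.shape[0],:d.shape[1]]
    p=np.stack([(u-K[0,2])/K[0,0]*d,-(v-K[1,2])/K[1,1]*d,-d],-1)
    return p@A.T+e
E
python3 - <<'E'
from h import *
for n in('top','scene'):
    p,d=manip.read_camera(n); cv2.imwrite(f'pics/{n}0.png',p[:,:,::-1]); np.save(n+'0.npy',d); print(manip.camera_model(n))
print(manip.observe())
E
```

```text
{'K': array([[426.11542124,   0.        , 279.88180104],
       [  0.        , 426.11542124, 212.05726213],
       [  0.        ,   0.        ,   1.        ]]), 'eye': array([ 399.00879842, -213.39050651,  949.97140319]), 'attitude': array([ 0.14258106, -0.12012308, -1.59343731])}
{'K': array([[393.97194504,   0.        , 290.12976125],
       [  0.        , 393.97194504, 209.05584551],
       [  0.        ,   0.        ,   1.        ]]), 'eye': array([ 110.04776047, -831.99586092,  591.22323921]), 'attitude': array([ 0.95574441, -0.31161729, -0.59784062])}
{'clock': 0.1, 'qpos': array([-1.14202341e+00,  8.73890703e-02,  1.75207792e-01,  1.65977689e+00,
        3.02197426e-06,  1.57079400e+00]), 'joint_velocities': array([-0.00038812, -0.00135701,  0.00221165, -0.00104186,  0.0002713 ,
       -0.00132085]), 'joint_efforts': array([-1.55956113e-03, -5.21559370e+01,  4.65654874e+01,  1.60272449e-02,
       -6.42261693e-05,  4.60825703e-06]), 'eef_pos': array([ 228.59018046, -500.04581232,  244.6598806 ]), 'ee_rot': array([-3.06856183e+00, -6.68129367e-01,  3.83490644e-04]), 'wrist_force': array([-0.57878186,  0.055414  ,  0.03465155]), 'wrist_torque': array([-0.01849694,  0.00393556,  0.01636444]), 'finger_force': 0.0, 'gripper_width': 1.0039422234493556}
```

View pics/top0.png

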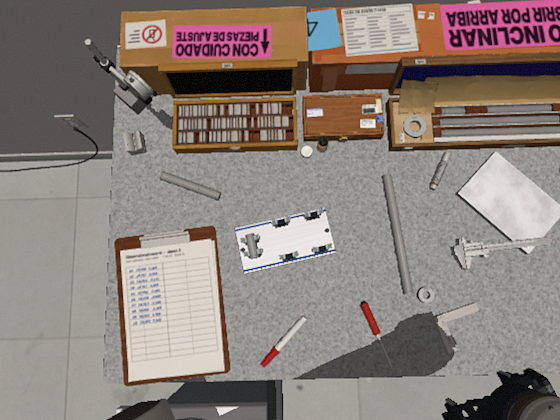

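View pics/scene0.png

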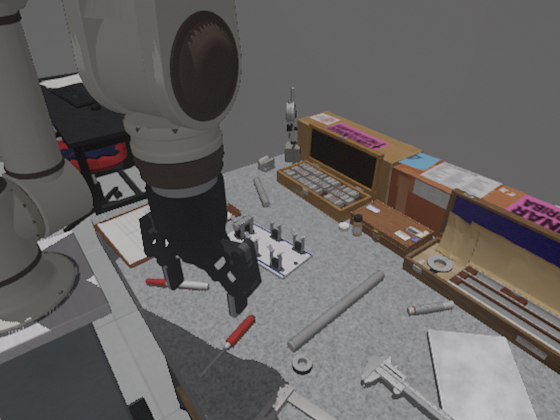

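The top view shows the medium rod at about (162,176)-(219,196), the long rod at (388,176)-(406,291), and the rail at about (285,240) with the short rod on the left. I'll measure on the depth image and an enlarged crop.

Run:
```python
from h import *
p=cv2.imread('pics/top0.png'); d=np.load('top0.npy'); P=cloud('top',d)
cv2.imwrite('pics/crop1.png',cv2.resize(p[190:290,220:350],None,fx=6,fy=6,interpolation=cv2.INTER_CUBIC))
z=P[...,2]
print('bench z',np.median(z[290:330,240:350]), 'plate',[P[v,u].round(1) for u,v in((268,240),(300,236))])
for n,(u0,u1,v0,v1),zr in(('med',(150,232,165,208),(9,35)),('long',(375,420,165,300),(9,35))):
    m=np.zeros(z.shape,bool); m[v0:v1,u0:u1]=1; m&=(z>zr[0])&(z<zr[1])
    k,l,s,c=cv2.connectedComponentsWithStats(m.astype('uint8')); i=1+np.argmax(s[1:,4]); q=P[l==i]
    (cx,cy),sz,an=cv2.minAreaRect(q[:,:2].astype('float32')); 
    b=cv2.boxPoints(((cx,cy),sz,an)); e=[b[1]-b[0],b[2]-b[1]]; e=max(e,key=np.linalg.norm)
    print(n,len(q),cx,cy,sz,np.degrees(np.arctan2(e[1],e[0])),'med',np.median(q,0),'ztop',np.percentile(q[:,2],95))
m=np.zeros(z.shape,bool); m[195:285,225:350]=1; 
q=P[m&(z>4)&(z<13)]; (c,s,a)=cv2.minAreaRect(q[:,:2].astype('float32')); print('plate',c,s,a)
m2=(m&(z>30)).astype('uint8'); k,l,s,c=cv2.connectedComponentsWithStats(m2)
for i in range(1,k):
    if s[i,4]>5: print('clip',c[i].round(1),s[i,4],P[l==i].mean(0).round(1),P[l==i][:,2].max().round(1))
```

```text
bench z -1.6326516551715144 plate [array([ 495.8, -173.9,    6. ]), array([ 502.7, -245.3,    6.2])]
med 540 624.113037109375 1.7876129150390625 (143.9541778564453, 19.94816780090332) 68.62985 med [623.3559376    1.08547147  16.1410921 ] ztop 19.797987629723
long 1091 503.98822021484375 -458.39276123046875 (267.89447021484375, 20.899845123291016) 6.578815 med [ 499.93480891 -457.68796789   16.57755494] ztop 19.915170240272573
plate (504.35418701171875, -218.88375854492188) (119.83243560791016, 229.28640747070312) 11.416642189025879
clip [319. 212.] 36 [ 548.2 -286.1   50.6] 60.3
clip [307.9 214.8] 37 [ 543.6 -262.4   46.3] 60.1
clip [285.5 220. ] 42 [ 533.5 -213.9   47.7] 61.2
clip [274.7 222.1] 40 [ 526.1 -191.3   70.9] 950.0
clip [250.9 245.9] 335 [ 479.3 -139.7   55.5] 950.0
clip [327.2 246.7] 37 [ 469.3 -295.7   99.7] 950.0
clip [315.6 249.2] 32 [ 466.8 -273.8   78.2] 950.0
clip [294.2 254.1] 36 [ 459.9 -230.2   51. ] 62.0
clip [283.2 256.8] 42 [ 455.2 -207.    46.9] 59.8
```

View pics/crop1.png

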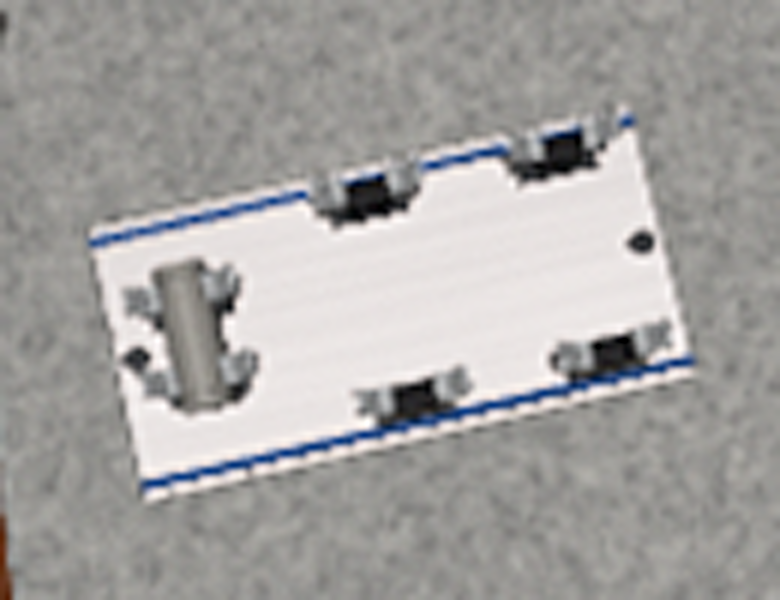

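The crop shows plate corners at crop pixels (90,240), (632,113), (693,362), (145,492). The middle clips are at (367,197)/(414,400) and the end clips at (560,150)/(613,352).

```bash
cat >> h.py <<'E'
def ray(n,u,v,z):
    m,K,e,A=cam(n); r=A@np.array([(u-K[0,2])/K[0,0],-(v-K[1,2])/K[1,1],-1]); return e+r*(z-e[2])/r[2]
E
python3 - <<'E'
from h import *
c=lambda x,y,z: ray('top',220+(x+.5)/6-.5,190+(y+.5)/6-.5,z)[:2]
q=np.array([c(x,y,8-1.6) for x,y in((90,240),(632,113),(693,362),(145,492))])
print(q.round(1),'ctr',q.mean(0),[np.linalg.norm(q[i]-q[i-1]).round(1) for i in range(4)])
rail=(q[1]-q[0]+q[2]-q[3]); rail/=np.linalg.norm(rail)
ac=(q[0]-q[3]+q[1]-q[2]); 
print('rail dir',rail,np.degrees(np.arctan2(*rail[::-1])),'rod dir deg',np.degrees(np.arctan2(*ac[::-1])),'end from ctr',q.mean(0)+72*rail)
# leaf tips from depth, projected
P=cloud('top',np.load('top0.npy'));z=P[...,2]
m=np.zeros(z.shape,bool); m[195:285,262:350]=1
k,l,s,cc=cv2.connectedComponentsWithStats((m&(z>52)&(z<70)).astype('uint8'))
for i in range(1,k): print(cc[i].round(1),s[i,4],P[l==i].mean(0).round(1))
E
```

```text
[[ 521.1  -99.8]
 [ 563.4 -303.2]
 [ 469.8 -321.6]
 [ 427.6 -119.2]] ctr [ 495.43870386 -210.95990771] [np.float64(95.5), np.float64(207.8), np.float64(95.4), np.float64(206.8)]
rail dir [ 0.203764   -0.97902004] -78.24284551403512 rod dir deg 11.442963600513067 end from ctr [ 510.10971202 -281.44935032]
[321. 211.] 15 [ 549.2 -289.9   56.8]
[317. 210.] 1 [ 552.4 -281.8   52.5]
[305.5 214.2] 13 [ 543.6 -256.8   55.8]
[318.  212.5] 2 [ 546.8 -283.7   53. ]
[287.8 218.6] 16 [ 535.1 -219.    56.3]
[284.7 219.3] 3 [ 534.2 -212.3   52.4]
[272.5 222.1] 17 [ 528.4 -186.3   56.2]
[328.8 246.1] 21 [ 474.4 -303.2   55.3]
[313.8 249.3] 13 [ 468.5 -271.5   56.6]
[317. 247.] 1 [ 473.4 -278.7   52.4]
[317. 249.] 1 [ 469.2 -278.5   52.9]
[296.1 253.6] 17 [ 460.5 -234.2   56.8]
[293.  253.5] 2 [ 461.1 -227.8   52.8]
[280.8 257.1] 17 [ 454.  -202.    55.8]
```

Request:
drive_tool([
  {"wz": -6.3, "grip": 0.35},
  {"wz": -6.3},
  {"wz": -6.3},
  {"wz": -6.3},
  {"wz": -6.3},
  {"wz": -6.3},
  {"wz": -6.2},
  {},
], newtons=100)

```text
invalid input at $.commands[0]: expected keys dx, dy, dz, wx, wy, wz, grip
```

```bash
cat >> h.py <<'E'
def plan(x,y,z,psi):
    s=manip.observe(); M=R.from_rotvec(s['ee_rot']).as_matrix(); p=np.array(s['eef_pos'])
    a=np.degrees(np.arctan2(M[1,0],M[0,0])); t=(psi-a+90)%180-90
    D=R.from_euler('z',psi,degrees=True).as_matrix()@np.diag([1,-1,-1])
    # same branch as present x axis
    if abs(((psi-a+180)%360)-180)>90: D=D@np.diag([-1,-1,1])
    d=D.T@(np.array([x,y,z])-p)/10
    tilt=np.degrees(R.from_matrix(M.T@D).as_rotvec())
    print('t',round(s['clock'],2),'tcp',p.round(1),'psi',a.round(2),'| after turn(deg, tool)',tilt.round(2),'shift cm (new tool axes)',d.round(2),'F',np.round(s['wrist_force'],1),'w',round(s['gripper_width'],3),round(s['finger_force'],1),'q',np.round(s['qpos'],2))
E
python3 - <<'E'
from h import *
plan(624,1.7,150,68.6)
P=cloud('top',np.load('top0.npy'))
for u,v in((190,158),(190,152),(190,145),(220,152),(220,145),(160,152),(135,142)): print(u,v,P[v,u].round())
E
```

```text
t 0.1 tcp [ 228.6 -500.   244.7] psi 24.57 | after turn(deg, tool) [-6.000e-02 -3.000e-02 -4.403e+01] shift cm (new tool axes) [61.14 18.51  9.47] F [-0.6  0.1  0. ] w 1.004 0.0 q [-1.14  0.09  0.18  1.66  0.    1.57]
190 158 [693.   4.  -3.]
190 152 [703.   1.  12.]
190 145 [710.  -5.  38.]
220 152 [703. -67.   3.]
220 145 [709. -72.  37.]
160 152 [709.  74.  -2.]
135 142 [727. 124.  22.]
```

Request:
drive_tool([
  {"dx": 0, "dy": 0, "dz": 0, "wx": 0, "wy": 0, "wz": -6.3, "grip": 0.35},
  {"dx": 0, "dy": 0, "dz": 0, "wx": 0, "wy": 0, "wz": -6.3, "grip": 0.35},
  {"dx": 0, "dy": 0, "dz": 0, "wx": 0, "wy": 0, "wz": -6.3, "grip": 0.35},
  {"dx": 0, "dy": 0, "dz": 0, "wx": 0, "wy": 0, "wz": -6.3, "grip": 0.35},
  {"dx": 0, "dy": 0, "dz": 0, "wx": 0, "wy": 0, "wz": -6.3, "grip": 0.35},
  {"dx": 0, "dy": 0, "dz": 0, "wx": 0, "wy": 0, "wz": -6.3, "grip": 0.35},
  {"dx": 0, "dy": 0, "dz": 0, "wx": 0, "wy": 0, "wz": -6.2, "grip": 0.35},
  {"dx": 0, "dy": 0, "dz": 0, "wx": 0, "wy": 0, "wz": 0, "grip": 0.35},
], newtons=100)

```text
clock: 0.77
eef_pos: [228.6, -500.1, 244.9]
ee_rot: [-2.591, -1.776, -0.0]
wrist_force: [-0.4, 0.8, 0.1]
gripper_width: 0.651
finger_force: 0.0
```

```bash
python3 -c "
from h import *
plan(624,1.7,150,68.6)"
```

```text
t 0.77 tcp [ 228.6 -500.1  244.9] psi 68.85 | after turn(deg, tool) [-0.03 -0.03  0.25] shift cm (new tool axes) [61.15 18.5   9.49] F [-0.4  0.8  0.1] w 0.651 0.0 q [-1.14  0.09  0.18  1.66  0.    0.8 ]
```

Request:
drive_tool([
  {"dx": 3, "dy": 0.9, "dz": 0.45, "wx": 0, "wy": 0, "wz": 0, "grip": 0.35},
  {"dx": 3, "dy": 0.9, "dz": 0.45, "wx": 0, "wy": 0, "wz": 0, "grip": 0.35},
  {"dx": 3, "dy": 0.9, "dz": 0.45, "wx": 0, "wy": 0, "wz": 0, "grip": 0.35},
  {"dx": 3, "dy": 0.9, "dz": 0.45, "wx": 0, "wy": 0, "wz": 0, "grip": 0.35},
  {"dx": 3, "dy": 0.9, "dz": 0.45, "wx": 0, "wy": 0, "wz": 0, "grip": 0.35},
  {"dx": 3, "dy": 0.9, "dz": 0.45, "wx": 0, "wy": 0, "wz": 0, "grip": 0.35},
  {"dx": 3, "dy": 0.9, "dz": 0.45, "wx": 0, "wy": 0, "wz": 0, "grip": 0.35},
  {"dx": 3, "dy": 0.9, "dz": 0.45, "wx": 0, "wy": 0, "wz": 0, "grip": 0.35},
  {"dx": 3, "dy": 0.9, "dz": 0.45, "wx": 0, "wy": 0, "wz": 0, "grip": 0.35},
  {"dx": 3, "dy": 0.9, "dz": 0.45, "wx": 0, "wy": 0, "wz": 0, "grip": 0.35},
  {"dx": 3, "dy": 0.9, "dz": 0.45, "wx": 0, "wy": 0, "wz": 0, "grip": 0.35},
  {"dx": 3, "dy": 0.9, "dz": 0.45, "wx": 0, "wy": 0, "wz": 0, "grip": 0.35},
  {"dx": 3, "dy": 0.9, "dz": 0.45, "wx": 0, "wy": 0, "wz": 0, "grip": 0.35},
  {"dx": 3, "dy": 0.9, "dz": 0.45, "wx": 0, "wy": 0, "wz": 0, "grip": 0.35},
  {"dx": 3, "dy": 0.9, "dz": 0.45, "wx": 0, "wy": 0, "wz": 0, "grip": 0.35},
  {"dx": 3, "dy": 0.9, "dz": 0.45, "wx": 0, "wy": 0, "wz": 0, "grip": 0.35},
  {"dx": 3, "dy": 0.9, "dz": 0.45, "wx": 0, "wy": 0, "wz": 0, "grip": 0.35},
  {"dx": 3, "dy": 0.9, "dz": 0.45, "wx": 0, "wy": 0, "wz": 0, "grip": 0.35},
  {"dx": 3, "dy": 0.9, "dz": 0.45, "wx": 0, "wy": 0, "wz": 0, "grip": 0.35},
  {"dx": 0, "dy": 0, "dz": 0, "wx": 0, "wy": 0, "wz": 0, "grip": 0.35},
])

```text
clock: 2.43
eef_pos: [598.0, -28.2, 157.7]
ee_rot: [-2.595, -1.768, 0.001]
wrist_force: [-0.0, 0.5, 0.1]
gripper_width: 0.648
finger_force: 0.0
```

```bash
python3 -c "
from h import *
plan(624,1.7,60,68.6)"
```

```text
t 2.43 tcp [598.  -28.2 157.7] psi 68.54 | after turn(deg, tool) [-0.1  -0.03 -0.06] shift cm (new tool axes) [3.73 1.33 9.77] F [-0.   0.5  0.1] w 0.648 0.0 q [-0.05  0.19  0.12  1.5   0.    1.9 ]
```

Request:
drive_tool([
  {"dx": 1.3, "dy": 0.5, "dz": 1, "wx": 0, "wy": 0, "wz": 0, "grip": 0.35},
  {"dx": 1.3, "dy": 0.5, "dz": 2, "wx": 0, "wy": 0, "wz": 0, "grip": 0.35},
  {"dx": 1.1, "dy": 0.3, "dz": 2.5, "wx": 0, "wy": 0, "wz": 0, "grip": 0.35},
  {"dx": 0, "dy": 0, "dz": 2.5, "wx": 0, "wy": 0, "wz": 0, "grip": 0.35},
  {"dx": 0, "dy": 0, "dz": 1.8, "wx": 0, "wy": 0, "wz": 0, "grip": 0.35},
  {"dx": 0, "dy": 0, "dz": 0, "wx": 0, "wy": 0, "wz": 0, "grip": 0.35},
])

```text
clock: 2.93
eef_pos: [619.4, -2.4, 56.6]
ee_rot: [-2.595, -1.764, 0.009]
wrist_force: [0.6, 0.4, -0.2]
gripper_width: 0.65
finger_force: 0.0
```

Run:
```python
from h import *
plan(624,1.7,16,68.6)
a,_=manip.read_camera('top'); b,_=manip.read_camera('scene')
a=cv2.resize(a[130:230,130:260],(520,400)); b=cv2.resize(b[130:230,200:330],(520,400))
cv2.imwrite('pics/g1.png',cv2.resize(np.hstack([a,b]),(800,308))[:,:,::-1])
```

```text
t 2.93 tcp [619.4  -2.4  56.6] psi 68.42 | after turn(deg, tool) [-0.37  0.15 -0.18] shift cm (new tool axes) [0.55 0.27 4.06] F [ 0.6  0.4 -0.2] w 0.65 0.0 q [-0.    0.27  0.02  1.33 -0.    1.94]
```

View pics/g1.png

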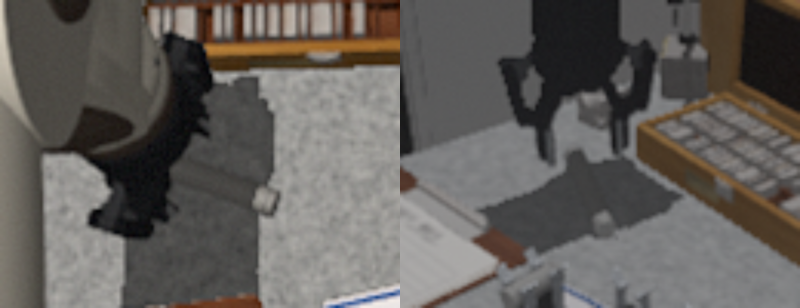

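The fingers straddle the medium rod in both views and are clear of the box. Descending.

Request:
drive_tool([
  {"dx": 0.3, "dy": 0.15, "dz": 1, "wx": 0, "wy": 0, "wz": 0, "grip": 0.35},
  {"dx": 0.2, "dy": 0.1, "dz": 1, "wx": 0, "wy": 0, "wz": 0, "grip": 0.35},
  {"dx": 0, "dy": 0, "dz": 1, "wx": 0, "wy": 0, "wz": 0, "grip": 0.35},
  {"dx": 0, "dy": 0, "dz": 0.5, "wx": 0, "wy": 0, "wz": 0, "grip": 0.35},
  {"dx": 0, "dy": 0, "dz": 0, "wx": 0, "wy": 0, "wz": 0, "grip": 0.35},
  {"dx": 0, "dy": 0, "dz": 0, "wx": 0, "wy": 0, "wz": 0, "grip": 0.35},
])

```text
clock: 3.53
eef_pos: [625.6, 1.3, 26.4]
ee_rot: [-2.595, -1.769, 0.001]
wrist_force: [0.1, 0.4, 0.4]
gripper_width: 0.651
finger_force: 0.0
```

```bash
python3 -c "
from h import *
plan(624,1.7,16.5,68.6)"
```

```text
t 3.53 tcp [625.6   1.3  26.4] psi 68.56 | after turn(deg, tool) [-0.04  0.02 -0.04] shift cm (new tool axes) [-0.02 -0.17  0.99] F [0.1 0.4 0.4] w 0.651 0.0 q [ 0.    0.29 -0.01  1.27 -0.    1.95]
```

Request:
drive_tool([
  {"dx": 0, "dy": -0.15, "dz": 0.5, "wx": 0, "wy": 0, "wz": 0, "grip": 0.35},
  {"dx": 0, "dy": 0, "dz": 0.45, "wx": 0, "wy": 0, "wz": 0, "grip": 0.35},
  {"dx": 0, "dy": 0, "dz": 0, "wx": 0, "wy": 0, "wz": 0, "grip": 0.35},
  {"dx": 0, "dy": 0, "dz": 0, "wx": 0, "wy": 0, "wz": 0, "grip": 0.6},
  {"dx": 0, "dy": 0, "dz": 0, "wx": 0, "wy": 0, "wz": 0, "grip": 1},
  {"dx": 0, "dy": 0, "dz": 0, "wx": 0, "wy": 0, "wz": 0, "grip": 1},
  {"dx": 0, "dy": 0, "dz": 0, "wx": 0, "wy": 0, "wz": 0, "grip": 1},
  {"dx": 0, "dy": 0, "dz": 0, "wx": 0, "wy": 0, "wz": 0, "grip": 1},
  {"dx": 0, "dy": 0, "dz": 0, "wx": 0, "wy": 0, "wz": 0, "grip": 1},
  {"dx": 0, "dy": 0, "dz": 0, "wx": 0, "wy": 0, "wz": 0, "grip": 1},
], newtons=100)

```text
clock: 4.37
eef_pos: [624.9, 1.9, 18.0]
ee_rot: [2.595, 1.769, 0.001]
wrist_force: [-1.4, -0.2, 5.5]
gripper_width: 0.191
finger_force: 98.0
```

```bash
python3 -c "
from h import *
plan(624,1.7,120,68.6)"
```

```text
t 4.37 tcp [624.9   1.9  18. ] psi 68.57 | after turn(deg, tool) [ 0.06 -0.02 -0.03] shift cm (new tool axes) [ -0.05  -0.07 -10.2 ] F [-1.4 -0.2  5.5] w 0.191 98.0 q [ 0.    0.29 -0.03  1.25 -0.    1.95]
```

Request:
drive_tool([
  {"dx": 0, "dy": 0, "dz": -0.5, "wx": 0, "wy": 0, "wz": 0, "grip": 1},
  {"dx": 0, "dy": 0, "dz": -1.5, "wx": 0, "wy": 0, "wz": 0, "grip": 1},
  {"dx": 0, "dy": 0, "dz": -2, "wx": 0, "wy": 0, "wz": 0, "grip": 1},
  {"dx": 0, "dy": 0, "dz": -2, "wx": 0, "wy": 0, "wz": 0, "grip": 1},
  {"dx": 0, "dy": 0, "dz": -2, "wx": 0, "wy": 0, "wz": 0, "grip": 1},
  {"dx": 0, "dy": 0, "dz": -2, "wx": 0, "wy": 0, "wz": 0, "grip": 1},
  {"dx": 0, "dy": 0, "dz": -1, "wx": 0, "wy": 0, "wz": 5, "grip": 1},
  {"dx": 0, "dy": 0, "dz": 0, "wx": 0, "wy": 0, "wz": 6, "grip": 1},
  {"dx": 0, "dy": 0, "dz": 0, "wx": 0, "wy": 0, "wz": 6, "grip": 1},
  {"dx": 0, "dy": 0, "dz": 0, "wx": 0, "wy": 0, "wz": 6, "grip": 1},
  {"dx": 0, "dy": 0, "dz": 0, "wx": 0, "wy": 0, "wz": 6, "grip": 1},
  {"dx": 0, "dy": 0, "dz": 0, "wx": 0, "wy": 0, "wz": 6, "grip": 1},
  {"dx": 0, "dy": 0, "dz": 0, "wx": 0, "wy": 0, "wz": 6, "grip": 1},
  {"dx": 0, "dy": 0, "dz": 0, "wx": 0, "wy": 0, "wz": 6, "grip": 1},
  {"dx": 0, "dy": 0, "dz": 0, "wx": 0, "wy": 0, "wz": 6, "grip": 1},
  {"dx": 0, "dy": 0, "dz": 0, "wx": 0, "wy": 0, "wz": 4, "grip": 1},
  {"dx": 0, "dy": 0, "dz": 0, "wx": 0, "wy": 0, "wz": 0, "grip": 1},
  {"dx": 0, "dy": 0, "dz": 0, "wx": 0, "wy": 0, "wz": 0, "grip": 1},
])

```text
clock: 5.87
eef_pos: [624.2, 1.9, 126.8]
ee_rot: [-3.125, -0.32, 0.002]
wrist_force: [0.1, 0.6, -3.1]
gripper_width: 0.191
finger_force: 97.9
```

```bash
python3 -c "
from h import *
plan(495,-210.6,100,11.6)"
```

```text
t 5.87 tcp [624.2   1.9 126.8] psi 11.71 | after turn(deg, tool) [-0.01  0.06  0.11] shift cm (new tool axes) [-16.93  18.22   2.68] F [ 0.1  0.6 -3.1] w 0.191 97.9 q [0.   0.25 0.14 1.46 0.   2.94]
```

Request:
drive_tool([
  {"dx": -1.0, "dy": 1.1, "dz": 0, "wx": 0, "wy": 0, "wz": 0, "grip": 1},
  {"dx": -2.0, "dy": 2.1, "dz": 0, "wx": 0, "wy": 0, "wz": 0, "grip": 1},
  {"dx": -2.3, "dy": 2.5, "dz": 0, "wx": 0, "wy": 0, "wz": 0, "grip": 1},
  {"dx": -2.3, "dy": 2.5, "dz": 0, "wx": 0, "wy": 0, "wz": 0, "grip": 1},
  {"dx": -2.3, "dy": 2.5, "dz": 0, "wx": 0, "wy": 0, "wz": 0, "grip": 1},
  {"dx": -2.3, "dy": 2.5, "dz": 0, "wx": 0, "wy": 0, "wz": 0, "grip": 1},
  {"dx": -2.3, "dy": 2.5, "dz": 0.7, "wx": 0, "wy": 0, "wz": 0, "grip": 1},
  {"dx": -1.7, "dy": 1.8, "dz": 1, "wx": 0, "wy": 0, "wz": 0, "grip": 1},
  {"dx": -0.7, "dy": 0.7, "dz": 1, "wx": 0, "wy": 0, "wz": 0, "grip": 1},
  {"dx": 0, "dy": 0, "dz": 0, "wx": 0, "wy": 0, "wz": 0, "grip": 1},
  {"dx": 0, "dy": 0, "dz": 0, "wx": 0, "wy": 0, "wz": 0, "grip": 1},
  {"dx": 0, "dy": 0, "dz": 0, "wx": 0, "wy": 0, "wz": 0, "grip": 1},
])

```text
clock: 6.87
eef_pos: [495.8, -209.8, 100.6]
ee_rot: [-3.125, -0.318, -0.001]
wrist_force: [0.4, 0.5, -2.6]
gripper_width: 0.191
finger_force: 98.2
```

Run:
```python
from h import *
plan(495,-210.6,75,11.6)
a,d=manip.read_camera('top'); b,_=manip.read_camera('scene')
P=cloud('top',d)
a=cv2.resize(a[190:290,220:350],(520,400)); b=cv2.resize(b[190:290,200:330],(520,400))
cv2.imwrite('pics/g2.png',cv2.resize(np.hstack([a,b]),(800,308))[:,:,::-1])
```

```text
t 6.87 tcp [ 495.8 -209.8  100.6] psi 11.64 | after turn(deg, tool) [-0.01 -0.02  0.04] shift cm (new tool axes) [-0.1   0.06  2.56] F [ 0.4  0.5 -2.6] w 0.191 98.2 q [-0.4   0.05 -0.14  1.38  0.    2.54]
```

View pics/g2.png

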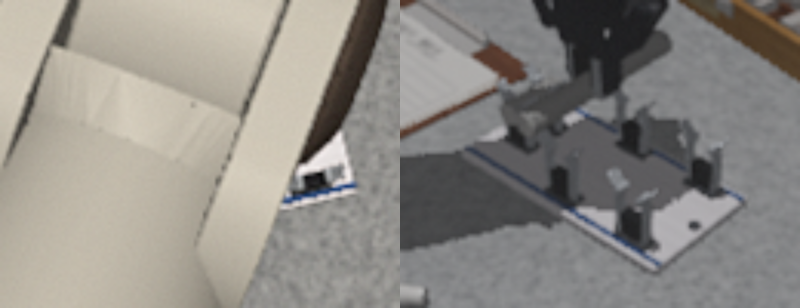

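The scene view shows the rod held above the middle clips and parallel to them. Lowering into the flare.

Request:
drive_tool([
  {"dx": -0.1, "dy": 0.05, "dz": 0.6, "wx": 0, "wy": 0, "wz": 0, "grip": 1},
  {"dx": 0, "dy": 0, "dz": 0.8, "wx": 0, "wy": 0, "wz": 0, "grip": 1},
  {"dx": 0, "dy": 0, "dz": 0.8, "wx": 0, "wy": 0, "wz": 0, "grip": 1},
  {"dx": 0, "dy": 0, "dz": 0.6, "wx": 0, "wy": 0, "wz": 0, "grip": 1},
  {"dx": 0, "dy": 0, "dz": 0, "wx": 0, "wy": 0, "wz": 0, "grip": 1},
  {"dx": 0, "dy": 0, "dz": 0, "wx": 0, "wy": 0, "wz": 0, "grip": 1},
], newtons=120)

```text
clock: 7.47
eef_pos: [494.2, -210.8, 71.6]
ee_rot: [-3.125, -0.317, 0.002]
wrist_force: [0.8, 0.4, -1.9]
gripper_width: 0.183
finger_force: 119.9
```

Run:
```python
from h import *
plan(495,-210.6,50,11.6)
b,d=manip.read_camera('scene'); P=cloud('scene',d)
cv2.imwrite('pics/g3.png',cv2.resize(b[190:290,210:340],None,fx=6,fy=6,interpolation=cv2.INTER_CUBIC)[:,:,::-1])
```

```text
t 7.47 tcp [ 494.2 -210.8   71.6] psi 11.57 | after turn(deg, tool) [-0.04  0.06 -0.03] shift cm (new tool axes) [ 0.08 -0.    2.16] F [ 0.8  0.4 -1.9] w 0.183 119.9 q [-0.4   0.06 -0.19  1.32 -0.    2.54]
```

View pics/g3.png

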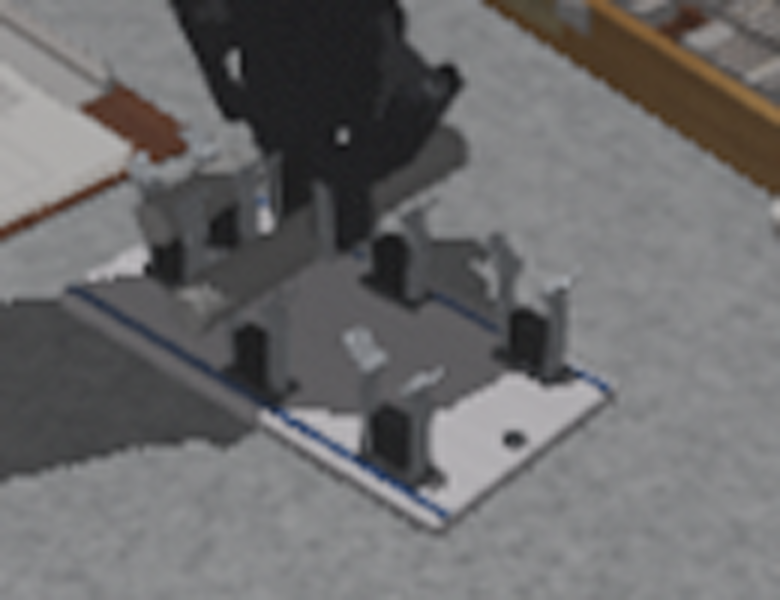

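The medium rod runs from (460,150) to (205,310) in the crop, near the middle clips at (265,340) and (395,265). I'll check numerically that it is centred.

```bash
cat >> h.py <<'E'
def proj(n,X):
    m,K,e,A=cam(n); c=A.T@(np.array(X,float)-e); return np.array([K[0,0]*c[0]/-c[2]+K[0,2],K[1,1]*c[1]/c[2]+K[1,2]])
E
python3 - <<'E'
from h import *
f=lambda X:((proj('scene',X)-[210,190]+.5)*6-.5).round()
D=np.array([np.cos(np.radians(11.6)),np.sin(np.radians(11.6)),0]); Q=np.array([D[1],-D[0],0])
M=np.array([495,-210.6,0]);E=np.array([509.6,-281,0])
for z in(60,62,64): print('rod near/far end axis',z,f(np.array([494.2,-210.8,z])-72*D),f(np.array([494.2,-210.8,z])+72*D))
for n,c in(('mid',M),('end',E)):
  for s in(-38,38):
    print(n,s,'saddle32',f(c+s*D+[0,0,32]),'tips60',[f(c+s*D+t*Q+[0,0,60]) for t in(-18.5,18.5)])
print('plate',f(M+104*Q-52*D+[0,0,8]),f(M+104*Q+52*D+[0,0,8]),f(M-104*Q-52*D+[0,0,8]))
E
```

```text
rod near/far end axis 60 [176. 323.] [443. 153.]
rod near/far end axis 62 [176. 319.] [443. 149.]
rod near/far end axis 64 [176. 314.] [443. 144.]
mid -38 saddle32 [251. 338.] tips60 [array([212., 259.]), array([281., 299.])]
mid 38 saddle32 [389. 247.] tips60 [array([352., 171.]), array([421., 207.])]
end -38 saddle32 [390. 419.] tips60 [array([350., 337.]), array([426., 381.])]
end 38 saddle32 [527. 320.] tips60 [array([490., 242.]), array([565., 280.])]
plate [431. 529.] [614. 386.] [ 50. 296.]
```

Predicted and observed positions agree within a few mm. Pressing down.

Request:
drive_tool([
  {"dx": 0, "dy": 0, "dz": 0.3, "wx": 0, "wy": 0, "wz": 0, "grip": 1},
  {"dx": 0, "dy": 0, "dz": 0.3, "wx": 0, "wy": 0, "wz": 0, "grip": 1},
  {"dx": 0, "dy": 0, "dz": 0.3, "wx": 0, "wy": 0, "wz": 0, "grip": 1},
  {"dx": 0, "dy": 0, "dz": 0.2, "wx": 0, "wy": 0, "wz": 0, "grip": 1},
  {"dx": 0, "dy": 0, "dz": 0, "wx": 0, "wy": 0, "wz": 0, "grip": 1},
])

```text
clock: 7.93
eef_pos: [494.8, -210.7, 61.4]
ee_rot: [-3.125, -0.317, -0.001]
wrist_force: [0.7, 4.1, 1.4]
gripper_width: 0.187
finger_force: 121.1
```

```bash
python3 -c "
from h import *
plan(495,-210.6,50,11.6)"
```

```text
t 7.93 tcp [ 494.8 -210.7   61.4] psi 11.59 | after turn(deg, tool) [-0.03 -0.05 -0.01] shift cm (new tool axes) [ 0.02 -0.    1.14] F [0.7 4.1 1.4] w 0.187 121.1 q [-0.4   0.07 -0.2   1.3   0.    2.54]
```

Request:
drive_tool([
  {"dx": 0, "dy": -0.08, "dz": 0.2, "wx": 0, "wy": 0, "wz": 0, "grip": 1},
  {"dx": 0, "dy": 0, "dz": 0.3, "wx": 0, "wy": 0, "wz": 0, "grip": 1},
  {"dx": 0, "dy": 0, "dz": 0.3, "wx": 0, "wy": 0, "wz": 0, "grip": 1},
  {"dx": 0, "dy": 0, "dz": 0.2, "wx": 0, "wy": 0, "wz": 0, "grip": 1},
  {"dx": 0, "dy": 0, "dz": 0, "wx": 0, "wy": 0, "wz": 0, "grip": 1},
])

```text
clock: 8.35
eef_pos: [493.6, -210.0, 49.9]
ee_rot: [-3.125, -0.316, 0.003]
wrist_force: [0.2, 2.5, -7.2]
gripper_width: 0.185
finger_force: 120.6
```

```bash
python3 -c "
from h import *
plan(495,-210.6,50,11.6)"
```

```text
t 8.35 tcp [ 493.6 -210.    49.9] psi 11.56 | after turn(deg, tool) [-0.06  0.11 -0.04] shift cm (new tool axes) [ 0.12  0.09 -0.01] F [ 0.2  2.5 -7.2] w 0.185 120.6 q [-0.4   0.07 -0.22  1.28 -0.    2.54]
```

Request:
drive_tool([
  {"dx": 0, "dy": 0, "dz": 0.1, "wx": 0, "wy": 0, "wz": 0, "grip": 1},
  {"dx": 0, "dy": 0, "dz": 0.1, "wx": 0, "wy": 0, "wz": 0, "grip": 1},
  {"dx": 0, "dy": 0, "dz": 0, "wx": 0, "wy": 0, "wz": 0, "grip": 1},
  {"dx": 0, "dy": 0, "dz": 0, "wx": 0, "wy": 0, "wz": 0, "grip": 1},
])

```text
clock: 8.68
eef_pos: [493.9, -210.1, 49.5]
ee_rot: [-3.125, -0.316, 0.002]
wrist_force: [-4.5, 3.9, 2.9]
gripper_width: 0.184
finger_force: 121.3
```

Request:
drive_tool([
  {"dx": 0, "dy": 0, "dz": 0, "wx": 0, "wy": 0, "wz": 0, "grip": 0.5},
  {"dx": 0, "dy": 0, "dz": 0, "wx": 0, "wy": 0, "wz": 0, "grip": 0.5},
  {"dx": 0, "dy": 0, "dz": 0, "wx": 0, "wy": 0, "wz": 0, "grip": 0.5},
  {"dx": 0, "dy": 0, "dz": 0, "wx": 0, "wy": 0, "wz": 0, "grip": 0.5},
  {"dx": 0, "dy": 0, "dz": -1, "wx": 0, "wy": 0, "wz": 0, "grip": 0.5},
  {"dx": 0, "dy": 0, "dz": -2, "wx": 0, "wy": 0, "wz": 0, "grip": 0.5},
  {"dx": 0, "dy": 0, "dz": -3, "wx": 0, "wy": 0, "wz": 0, "grip": 0.5},
  {"dx": 0, "dy": 0, "dz": -3, "wx": 0, "wy": 0, "wz": 0, "grip": 0.5},
  {"dx": 0, "dy": 0, "dz": -1, "wx": 0, "wy": 0, "wz": 5, "grip": 0.4},
  {"dx": 0, "dy": 0, "dz": 0, "wx": 0, "wy": 0, "wz": 0, "grip": 0.35},
  {"dx": 0, "dy": 0, "dz": 0, "wx": 0, "wy": 0, "wz": 0, "grip": 0.35},
])

```text
clock: 9.6
eef_pos: [494.8, -210.4, 150.1]
ee_rot: [3.135, 0.183, 0.002]
wrist_force: [-1.5, -0.1, -0.9]
gripper_width: 0.644
finger_force: 0.0
```

Run:
```python
from h import *
plan(504,-458.4,110,6.6)
b,d=manip.read_camera('scene')
cv2.imwrite('pics/g4.png',cv2.resize(b[190:290,210:340],None,fx=6,fy=6,interpolation=cv2.INTER_CUBIC)[:,:,::-1])
f=lambda X:((proj('scene',X)-[210,190]+.5)*6-.5).round()
D=np.array([np.cos(np.radians(11.6)),np.sin(np.radians(11.6)),0]);M=np.array([495,-210.6,42])
print(f(M-72*D),f(M+72*D))
```

```text
t 9.6 tcp [ 494.8 -210.4  150.1] psi 6.66 | after turn(deg, tool) [ 0.05 -0.08  0.06] shift cm (new tool axes) [-1.93 24.74  4.01] F [-1.5 -0.1 -0.9] w 0.644 0.0 q [-0.4   0.04 -0.06  1.47 -0.    2.62]
[182. 361.] [446. 189.]
```

View pics/g4.png

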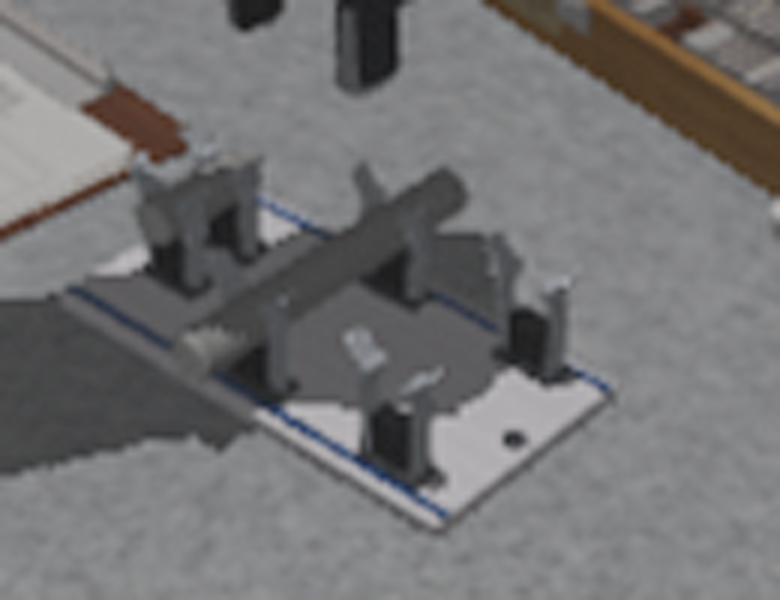

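The medium rod is seated: its ends at (195,352) and (450,190) match the prediction within a few mm. Next, the long rod.

Request:
drive_tool([
  {"dx": -0.1, "dy": 1.2, "dz": 0, "wx": 0, "wy": 0, "wz": 0, "grip": 0.35},
  {"dx": -0.2, "dy": 2.5, "dz": 0, "wx": 0, "wy": 0, "wz": 0, "grip": 0.35},
  {"dx": -0.2, "dy": 3, "dz": 0, "wx": 0, "wy": 0, "wz": 0, "grip": 0.35},
  {"dx": -0.2, "dy": 3, "dz": 0, "wx": 0, "wy": 0, "wz": 0, "grip": 0.35},
  {"dx": -0.3, "dy": 3, "dz": 0.5, "wx": 0, "wy": 0, "wz": 0, "grip": 0.35},
  {"dx": -0.3, "dy": 3, "dz": 1, "wx": 0, "wy": 0, "wz": 0, "grip": 0.35},
  {"dx": -0.2, "dy": 3, "dz": 1, "wx": 0, "wy": 0, "wz": 0, "grip": 0.35},
  {"dx": -0.2, "dy": 3, "dz": 1.5, "wx": 0, "wy": 0, "wz": 0, "grip": 0.35},
  {"dx": -0.2, "dy": 2, "dz": 2, "wx": 0, "wy": 0, "wz": 0, "grip": 0.35},
  {"dx": 0, "dy": 1, "dz": 1.5, "wx": 0, "wy": 0, "wz": 0, "grip": 0.35},
  {"dx": 0, "dy": 0, "dz": 1, "wx": 0, "wy": 0, "wz": 0, "grip": 0.35},
  {"dx": 0, "dy": 0, "dz": 0, "wx": 0, "wy": 0, "wz": 0, "grip": 0.35},
  {"dx": 0, "dy": 0, "dz": 0, "wx": 0, "wy": 0, "wz": 0, "grip": 0.35},
])

```text
clock: 10.73
eef_pos: [503.5, -456.5, 63.7]
ee_rot: [-3.135, -0.181, 0.002]
wrist_force: [0.8, 0.6, -0.1]
gripper_width: 0.648
finger_force: 0.0
```

```bash
python3 -c "
from h import *
plan(504,-458.4,17,6.6)"
```

```text
t 10.73 tcp [ 503.5 -456.5   63.7] psi 6.62 | after turn(deg, tool) [-0.09  0.06  0.02] shift cm (new tool axes) [0.03 0.19 4.67] F [ 0.8  0.6 -0.1] w 0.648 0.0 q [-0.74  0.4   0.2   1.37  0.    2.29]
```

Request:
drive_tool([
  {"dx": 0, "dy": 0.2, "dz": 1, "wx": 0, "wy": 0, "wz": 0, "grip": 0.35},
  {"dx": 0, "dy": 0, "dz": 1.5, "wx": 0, "wy": 0, "wz": 0, "grip": 0.35},
  {"dx": 0, "dy": 0, "dz": 1.2, "wx": 0, "wy": 0, "wz": 0, "grip": 0.35},
  {"dx": 0, "dy": 0, "dz": 0.5, "wx": 0, "wy": 0, "wz": 0, "grip": 0.35},
  {"dx": 0, "dy": 0, "dz": 0.2, "wx": 0, "wy": 0, "wz": 0, "grip": 0.35},
  {"dx": 0, "dy": 0, "dz": 0, "wx": 0, "wy": 0, "wz": 0, "grip": 0.35},
  {"dx": 0, "dy": 0, "dz": 0, "wx": 0, "wy": 0, "wz": 0, "grip": 0.35},
])

```text
clock: 11.32
eef_pos: [504.3, -459.8, 21.0]
ee_rot: [3.136, 0.18, 0.001]
wrist_force: [0.2, 0.0, 0.6]
gripper_width: 0.648
finger_force: 0.0
```

Request:
drive_tool([
  {"dx": 0, "dy": -0.1, "dz": 0.35, "wx": 0, "wy": 0, "wz": 0, "grip": 0.35},
  {"dx": 0, "dy": 0, "dz": 0, "wx": 0, "wy": 0, "wz": 0, "grip": 0.5},
  {"dx": 0, "dy": 0, "dz": 0, "wx": 0, "wy": 0, "wz": 0, "grip": 0.7},
  {"dx": 0, "dy": 0, "dz": 0, "wx": 0, "wy": 0, "wz": 0, "grip": 1},
  {"dx": 0, "dy": 0, "dz": 0, "wx": 0, "wy": 0, "wz": 0, "grip": 1},
  {"dx": 0, "dy": 0, "dz": 0, "wx": 0, "wy": 0, "wz": 0, "grip": 1},
  {"dx": 0, "dy": 0, "dz": 0, "wx": 0, "wy": 0, "wz": 0, "grip": 1},
  {"dx": 0, "dy": 0, "dz": 0, "wx": 0, "wy": 0, "wz": 0, "grip": 1},
], newtons=120)

```text
clock: 11.98
eef_pos: [504.0, -458.8, 17.5]
ee_rot: [3.136, 0.18, 0.001]
wrist_force: [-1.0, 2.6, 5.1]
gripper_width: 0.186
finger_force: 117.6
```

Request:
drive_tool([
  {"dx": 0, "dy": 0, "dz": -0.4, "wx": 0, "wy": 0, "wz": 0, "grip": 1},
  {"dx": 0, "dy": 0, "dz": -1, "wx": 0, "wy": 0, "wz": 0, "grip": 1},
  {"dx": 0, "dy": 0, "dz": -1.5, "wx": 0, "wy": 0, "wz": 0, "grip": 1},
  {"dx": 0, "dy": 0, "dz": -2, "wx": 0, "wy": 0, "wz": 0, "grip": 1},
  {"dx": 0, "dy": 0, "dz": -2, "wx": 0, "wy": 0, "wz": 0, "grip": 1},
  {"dx": 0, "dy": 0, "dz": -2, "wx": 0, "wy": 0, "wz": 0, "grip": 1},
  {"dx": 0, "dy": 0, "dz": -1, "wx": 0, "wy": 0, "wz": -1, "grip": 1},
  {"dx": 0, "dy": 0, "dz": -0.5, "wx": 0, "wy": 0, "wz": -2, "grip": 1},
  {"dx": 0, "dy": 0, "dz": 0, "wx": 0, "wy": 0, "wz": -2, "grip": 1},
  {"dx": 0, "dy": 0, "dz": 0, "wx": 0, "wy": 0, "wz": 0, "grip": 1},
  {"dx": 0, "dy": 0, "dz": 0, "wx": 0, "wy": 0, "wz": 0, "grip": 1},
])

```text
clock: 12.9
eef_pos: [503.6, -458.6, 120.0]
ee_rot: [-3.125, -0.316, 0.001]
wrist_force: [0.2, 0.3, -7.0]
gripper_width: 0.186
finger_force: 117.8
```

```bash
python3 -c "
from h import *
plan(509.6,-281,100,11.6)"
```

```text
t 12.9 tcp [ 503.6 -458.6  120. ] psi 11.54 | after turn(deg, tool) [-0.06  0.05 -0.06] shift cm (new tool axes) [  4.16 -17.27   2.  ] F [ 0.2  0.3 -7. ] w 0.186 117.8 q [-0.74  0.4   0.3   1.48 -0.    2.2 ]
```

Request:
drive_tool([
  {"dx": 0.2, "dy": -0.9, "dz": 0, "wx": 0, "wy": 0, "wz": 0, "grip": 1},
  {"dx": 0.4, "dy": -1.8, "dz": 0, "wx": 0, "wy": 0, "wz": 0, "grip": 1},
  {"dx": 0.6, "dy": -2.4, "dz": 0, "wx": 0, "wy": 0, "wz": 0, "grip": 1},
  {"dx": 0.6, "dy": -2.4, "dz": 0, "wx": 0, "wy": 0, "wz": 0, "grip": 1},
  {"dx": 0.6, "dy": -2.4, "dz": 0, "wx": 0, "wy": 0, "wz": 0, "grip": 1},
  {"dx": 0.6, "dy": -2.4, "dz": 0, "wx": 0, "wy": 0, "wz": 0, "grip": 1},
  {"dx": 0.6, "dy": -2.4, "dz": 0.5, "wx": 0, "wy": 0, "wz": 0, "grip": 1},
  {"dx": 0.4, "dy": -1.7, "dz": 0.8, "wx": 0, "wy": 0, "wz": 0, "grip": 1},
  {"dx": 0.2, "dy": -0.9, "dz": 0.7, "wx": 0, "wy": 0, "wz": 0, "grip": 1},
  {"dx": 0, "dy": 0, "dz": 0, "wx": 0, "wy": 0, "wz": 0, "grip": 1},
  {"dx": 0, "dy": 0, "dz": 0, "wx": 0, "wy": 0, "wz": 0, "grip": 1},
  {"dx": 0, "dy": 0, "dz": 0, "wx": 0, "wy": 0, "wz": 0, "grip": 1},
])

```text
clock: 13.9
eef_pos: [510.4, -281.4, 101.0]
ee_rot: [3.125, 0.316, 0.0]
wrist_force: [-0.5, -0.1, -6.2]
gripper_width: 0.181
finger_force: 118.4
```

Run:
```python
from h import *
plan(509.6,-281,72,11.6)
b,d=manip.read_camera('scene')
cv2.imwrite('pics/g5.png',cv2.resize(b[150:310,180:380],None,fx=3.75,fy=3.75,interpolation=cv2.INTER_CUBIC)[:,:,::-1])
f=lambda X:((proj('scene',X)-[180,150])*3.75).round()
D=np.array([np.cos(np.radians(11.6)),np.sin(np.radians(11.6)),0]);M=np.array(manip.observe()['eef_pos'])-[0,0,8]
print(f(M-134*D),f(M+134*D))
```

```text
t 13.9 tcp [ 510.4 -281.4  101. ] psi 11.54 | after turn(deg, tool) [ 0.03 -0.01 -0.06] shift cm (new tool axes) [-0.07 -0.06  2.9 ] F [-0.5 -0.1 -6.2] w 0.181 118.4 q [-0.5   0.16 -0.02  1.39 -0.    2.44]
[225. 413.] [541. 199.]
```

View pics/g5.png

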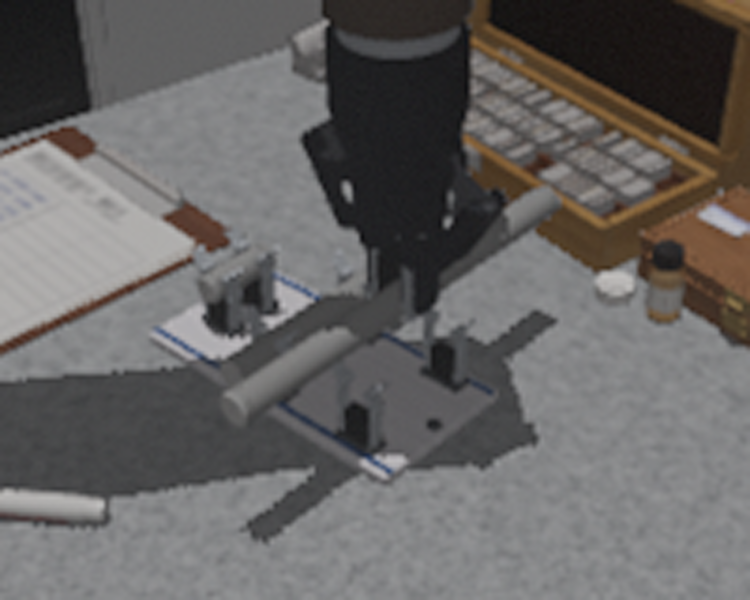

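The long rod's ends at (238,408) and (548,200) match the prediction. Now over the end clips, lowering.

Request:
drive_tool([
  {"dx": -0.1, "dy": -0.06, "dz": 0.6, "wx": 0, "wy": 0, "wz": 0, "grip": 1},
  {"dx": 0, "dy": 0, "dz": 0.8, "wx": 0, "wy": 0, "wz": 0, "grip": 1},
  {"dx": 0, "dy": 0, "dz": 0.8, "wx": 0, "wy": 0, "wz": 0, "grip": 1},
  {"dx": 0, "dy": 0, "dz": 0.6, "wx": 0, "wy": 0, "wz": 0, "grip": 1},
  {"dx": 0, "dy": 0, "dz": 0.3, "wx": 0, "wy": 0, "wz": 0, "grip": 1},
  {"dx": 0, "dy": 0, "dz": 0.3, "wx": 0, "wy": 0, "wz": 0, "grip": 1},
  {"dx": 0, "dy": 0, "dz": 0.2, "wx": 0, "wy": 0, "wz": 0, "grip": 1},
  {"dx": 0, "dy": 0, "dz": 0, "wx": 0, "wy": 0, "wz": 0, "grip": 1},
  {"dx": 0, "dy": 0, "dz": 0, "wx": 0, "wy": 0, "wz": 0, "grip": 1},
])

```text
clock: 14.7
eef_pos: [509.2, -280.1, 64.8]
ee_rot: [-3.125, -0.317, 0.0]
wrist_force: [-1.3, 3.7, -5.4]
gripper_width: 0.186
finger_force: 118.4
```

```bash
python3 -c "
from h import *
plan(508.9,-280.6,49.5,11.6)"
```

```text
t 14.7 tcp [ 509.2 -280.1   64.8] psi 11.58 | after turn(deg, tool) [-0.04 -0.   -0.02] shift cm (new tool axes) [-0.04  0.04  1.53] F [-1.3  3.7 -5.4] w 0.186 118.4 q [-0.5   0.17 -0.08  1.32  0.    2.44]
```

Request:
drive_tool([
  {"dx": 0, "dy": -0.08, "dz": 0.2, "wx": 0, "wy": 0, "wz": 0, "grip": 1},
  {"dx": 0, "dy": 0, "dz": 0.3, "wx": 0, "wy": 0, "wz": 0, "grip": 1},
  {"dx": 0, "dy": 0, "dz": 0.3, "wx": 0, "wy": 0, "wz": 0, "grip": 1},
  {"dx": 0, "dy": 0, "dz": 0.3, "wx": 0, "wy": 0, "wz": 0, "grip": 1},
  {"dx": 0, "dy": 0, "dz": 0.3, "wx": 0, "wy": 0, "wz": 0, "grip": 1},
  {"dx": 0, "dy": 0, "dz": 0, "wx": 0, "wy": 0, "wz": 0, "grip": 1},
  {"dx": 0, "dy": 0, "dz": 0, "wx": 0, "wy": 0, "wz": 0, "grip": 1},
])

```text
clock: 15.28
eef_pos: [508.5, -279.5, 49.7]
ee_rot: [-3.125, -0.316, 0.003]
wrist_force: [-0.3, -1.1, -8.2]
gripper_width: 0.186
finger_force: 118.3
```

Request:
drive_tool([
  {"dx": 0, "dy": 0, "dz": 0.1, "wx": 0, "wy": 0, "wz": 0, "grip": 1},
  {"dx": 0, "dy": 0, "dz": 0.1, "wx": 0, "wy": 0, "wz": 0, "grip": 1},
  {"dx": 0, "dy": 0, "dz": 0, "wx": 0, "wy": 0, "wz": 0, "grip": 1},
  {"dx": 0, "dy": 0, "dz": 0, "wx": 0, "wy": 0, "wz": 0, "grip": 1},
])

```text
clock: 15.62
eef_pos: [509.0, -279.8, 49.0]
ee_rot: [3.125, 0.316, -0.0]
wrist_force: [-2.2, 1.3, -3.6]
gripper_width: 0.179
finger_force: 119.1
```

Request:
drive_tool([
  {"dx": 0, "dy": 0, "dz": 0.15, "wx": 0, "wy": 0, "wz": 0, "grip": 1},
  {"dx": 0, "dy": 0, "dz": 0.1, "wx": 0, "wy": 0, "wz": 0, "grip": 1},
  {"dx": 0, "dy": 0, "dz": 0, "wx": 0, "wy": 0, "wz": 0, "grip": 1},
  {"dx": 0, "dy": 0, "dz": 0, "wx": 0, "wy": 0, "wz": 0, "grip": 1},
])

```text
clock: 15.95
eef_pos: [509.1, -279.8, 48.7]
ee_rot: [3.125, 0.316, 0.002]
wrist_force: [-9.4, 4.3, 14.2]
gripper_width: 0.186
finger_force: 121.2
```

Firm on the saddle. Releasing and retreating.

Request:
drive_tool([
  {"dx": 0, "dy": 0, "dz": -0.2, "wx": 0, "wy": 0, "wz": 0, "grip": 0.5},
  {"dx": 0, "dy": 0, "dz": 0, "wx": 0, "wy": 0, "wz": 0, "grip": 0.5},
  {"dx": 0, "dy": 0, "dz": 0, "wx": 0, "wy": 0, "wz": 0, "grip": 0.5},
  {"dx": 0, "dy": 0, "dz": 0, "wx": 0, "wy": 0, "wz": 0, "grip": 0.5},
  {"dx": 0, "dy": 0, "dz": -1, "wx": 0, "wy": 0, "wz": 0, "grip": 0.5},
  {"dx": 0, "dy": 0, "dz": -2, "wx": 0, "wy": 0, "wz": 0, "grip": 0.5},
  {"dx": 0, "dy": 0, "dz": -3, "wx": 0, "wy": 0, "wz": 0, "grip": 0.5},
  {"dx": 0, "dy": 0, "dz": -3, "wx": 0, "wy": 0, "wz": 0, "grip": 0.5},
  {"dx": 0, "dy": 0, "dz": -2, "wx": 0, "wy": 0, "wz": 0, "grip": 0.5},
  {"dx": 0, "dy": 1.5, "dz": -1, "wx": 0, "wy": 0, "wz": 0, "grip": 0.5},
  {"dx": 0, "dy": 3, "dz": 0, "wx": 0, "wy": 0, "wz": 0, "grip": 0.5},
  {"dx": 0, "dy": 3, "dz": 0, "wx": 0, "wy": 0, "wz": 0, "grip": 0.5},
  {"dx": 0, "dy": 3, "dz": 0, "wx": 0, "wy": 0, "wz": 0, "grip": 0.5},
  {"dx": 0, "dy": 3, "dz": 0, "wx": 0, "wy": 0, "wz": 0, "grip": 0.5},
  {"dx": 0, "dy": 3, "dz": 0, "wx": 0, "wy": 0, "wz": 0, "grip": 0.5},
  {"dx": 0, "dy": 2, "dz": 0, "wx": 0, "wy": 0, "wz": 0, "grip": 0.5},
  {"dx": 0, "dy": 0, "dz": 0, "wx": 0, "wy": 0, "wz": 0, "grip": 0.5},
  {"dx": 0, "dy": 0, "dz": 0, "wx": 0, "wy": 0, "wz": 0, "grip": 0.5},
])

```text
clock: 17.45
eef_pos: [546.0, -461.7, 167.8]
ee_rot: [-3.125, -0.315, 0.001]
wrist_force: [0.7, 0.1, 0.6]
gripper_width: 0.5
finger_force: 0.0
```

Run:
```python
from h import *
b,d=manip.read_camera('top')
cv2.imwrite('pics/g6.png',cv2.resize(b[150:310,200:400],None,fx=3.75,fy=3.75,interpolation=cv2.INTER_CUBIC)[:,:,::-1])
P=cloud('top',d)
f=lambda X:((proj('top',X)-[200,150])*3.75).round()
D=np.array([np.cos(np.radians(11.6)),np.sin(np.radians(11.6)),0])
for M,h in((np.array([495,-210.6,42]),72),(np.array([509.6,-281,42]),134)):
    print(f(M-h*D),f(M+h*D))
    for s in(-60,-25,0,25,60):
        u,v=proj('top',M+s*D+[0,0,9]).round().astype(int); print(s,np.max(P[v-2:v+3,u-2:u+3,2]).round(1))
```

```text
[346. 455.] [288. 210.]
-60 52.4
-25 53.1
0 52.5
25 51.3
60 52.4
[497. 534.] [384.  80.]
-60 51.8
-25 51.6
0 52.7
25 52.1
60 51.3
```

View pics/g6.png

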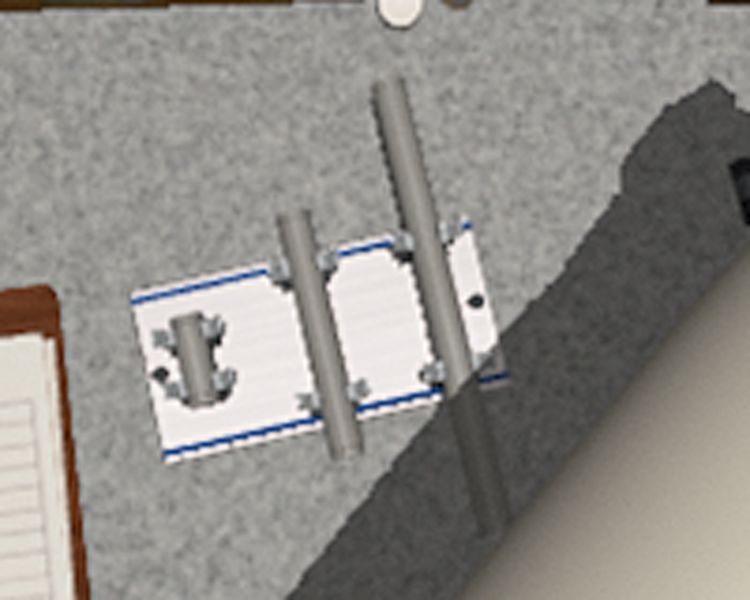

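Both rods are level in their clips, with tops at about 52 mm. The medium rod's ends are at (295,213)/(346,455) and the long rod's at (388,82)/(493,530), both as predicted. The robot is clear, so I'm handing in.

```bash
python3 -c "
from workcell import manip
print(manip.close_job())"
```

```text
the job is handed in; nothing more can be done
None
```

Both rods are back on the rail: the medium rod is seated in the middle clips and the long rod in the end clips, the gripper is clear of everything, and I handed the job in at about 17.5 s (the hand-in returned no verdict).

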